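Teach a tilt sensor its right angle with a hand-held square

ROBOT

A 6-joint arm with a two-finger parallel gripper is mounted at the origin on a cart in front of the work surface, level with it; the furniture and walls round the work are solid. World frame = base frame: x ahead of the robot, y to its left, z up, the work surface at z = 0. Lengths are in m, angles in degrees, forces in N, time in s.
With the tool pointing down it reaches from about 0.35 to 0.875 m from the base axis. Payload 4.2 kg.
Tool frame: the origin (TCP) lies at the very end of the fingers, on their centre line; the grasp point (between the pads) lies 19 mm behind it; z points along the fingers, y is the line along which they close (so a half turn about z gives the same grasp; the last joint's range is limited). The gripper opens to 87 mm and grips with 3 to 60 N. Pads are 19 mm wide; open, the fingers measure 117 mm over their backs; the gripper's body (75 mm by 190 mm) begins 51 mm behind the grasp point.
Start: joints at [-59.496, 22.042, 0.453, 0, -68.411, -14.817], TCP at [0.169, -0.602, 0.189] pointing down, gripper open.
Joint ranges: [-179.83, 179.83], [-69.29, 118.12], [-61.27, 80.66], [-181.25, 117.63], [-171.15, -9.14], [-177.46, 177.46]. Speed limits (degrees/s): [159.86, 159.86, 180, 180, 180, 180].

INTERFACE

Orientations are given as a 3x3 rotation matrix whose columns are the frame's x, y, z axes.
In Python, from station import sense, cams, r gives the robot as it stands. The module is installed in compiled form; this text tells all that it offers.
- The arm moves only by the tool step_arm, never from a script. Its argument "targets" is text: rows parted by semicolons, each of 4 numbers parted by spaces: the shift along the tool's x, y, z in cm, then the turn about the tool's z in degrees. In form: x y z turn; .... A call has 1 to 12 rows; each row shifts and turns the commanded pose from where the row before left it, along the tool's axes as they then stand; what a row does not reach is not made up. A row lasts 1/12 s, in which the tool goes at most 41.7 mm and 7.16 degrees, less where a joint would pass 70% of its speed; a pose out of reach is approached as far as the arm can. A call with a gripper value outside its range is refused whole. "claw" is the finger opening in cm, from 0 to 8.7, set as the call begins (left out, the last holds). The fingers move at their own pace and stop on an object; the grip force is fixed at half the most. Time passes only in rows, so rows that do not move let the fingers close. It gives the time, the measured TCP pose, the force, the opening and the grip force at its end, in the units of the state.
- sense(): the state, without advancing time (a new reading comes with each control period).
- cams.capture(name): name is "scene" or "top" or "wrist"; returns a dict with "frame" (400x640x3 uint8, blue, green, red), "vertical_fov" (degrees; the focal length in pixels is half the picture's height over the tangent of half this angle, whatever the lens; pixels are square), "cx", "cy" (the principal point, pixels), "dist_coeffs" ([k1, k2, p1, p2, k3] as OpenCV has them; the pictures are not rectified), "eye" and "rotation" of the camera in the world; the wrist camera has in their place "tool_from_camera" (4x4, takes a point from camera to tool coordinates, whose origin is the TCP and whose axes are the flange's). Camera axes: x right, y down, z forward; pixel columns grow to the right and rows downward; lengths in m; the calibration is good to about 2 mm. A picture is of the moment at which its call begins: read the wrist's pose just before it. There is no depth.
- r.finish_job(): hands the job in; it is judged then, once.
The state is a dict: "time_s": time; "joints": joint angles; "joint_velocities": joint speeds; "effort": joint torques, N m; "tcp_pos": TCP position; "ee_rot": TCP orientation; "wrist_force": force on the tool from outside, world axes, zero at the start; "moment": the same for the moment, N m; "gripper_width": opening from 0.0 (shut) to 1.0 (fully open); "gripper_force": force on a finger pad.
Only numpy, scipy, OpenCV 4.12 (cv2) and the standard library are available. Lean on these libraries where they do the work, as an engineer would, in place of code of your own. Each camera call takes 0.05 s, during which the arm holds its last target. There are 200 camera calls.

TASK

On the grey teach unit press the white key (wake), then the yellow (set 90 degrees), then the green (start), one at a time, each fully down and let up again, and never the red one (erase). Then pick up the steel square by the black grip on its foot, set it on the angle fixture's base plate and press it into the corner until both faces touch: foot flat on the base, and the heel and blade edge, square across the sprung plate, pushing that upright and lying flat against it. Finish while still holding it there with a firm hand's pressure, about 10 N down and 10 N into the plate, so that the tilt sensor can learn its right angle, and leave the small parts lying around alone.

Things in the scene. Friction and masses are not known exactly. Their poses are not given: they have to be found in the camera images.
- teach_unit: fixed grey keypad box on the work surface, 126 (x) x 94 (y) x 32 mm high, dark display strip along its far (+x) edge; origin at the centre of its underside, x toward the display
- white_top (a point): centre of the top of the white spring key (wake), 40 mm above the work surface when up. All four keys are 22 x 22 mm caps in a 2 x 2 block, 40 to 42 mm apart, 8 mm proud of the box; each travels 5 mm straight down against a spring (0.7 N at first, 4.2 N at the bottom) and comes back up by itself
- yellow_top (a point): the same point of the yellow key (set 90 degrees), to the right (-y of the unit) of the white key
- green_top (a point): the same point of the green key (start), on the robot's side of the yellow key
- red_top (a point): the same point of the red key (erase; never to be pressed), on the robot's side of the white key
- key_white (a joint): travel of the white key: 0 up, 0.005 m fully down; counts as pressed beyond 0.0035
- key_yellow (a joint): the same for the yellow key
- key_green (a joint): the same for the green key
- key_red (a joint): the same for the red key
- square: loose engineer's square of grey steel (about 0.4 kg) standing on its foot, blade up. Foot (stock) 112 long (x) x 20 wide (y) x 26 mm high; at its heel end stands a blade, 6 mm thick and 26 mm wide (x), rising to 72 mm above the underside. Origin on the underside, straight below the grip; +x points to the heel: foot end and blade edge form one upright working face at x = +70 mm, the foot's other end is at x = -42 mm; z is up
- grip (a point): centre of the black grip scales on the foot, 18 mm above the underside: 46 long (along the square's x), 24 wide over both scales (y), from 4 to 24 mm above the underside; to be pinched from above across its 24 mm. The blade begins 44 mm ahead (+x) of it
- heel (a point): bottom middle of the square's working face: on the underside, 70 mm ahead (+x) of the origin
- fixture: fixed steel angle fixture, 140 (x) x 90 mm (y); origin at the centre of its underside, +x from the open front edge (nearest the robot) to the sprung plate; yaw up to about 17 degrees
- base_plate: its flat ground base plate, 140 x 90 mm, slightly oiled and slippery (friction about 0.12 against steel), top face 14 mm above the work surface; origin at the centre of this plate's underside
- corner (a point): middle of the fixture's inside corner, on the base plate's top face below the sprung plate's front face when that stands upright: 52 mm along +x from the fixture's origin, 14 mm above the work surface; axes as the fixture's. The square is home when its heel point is here (up to 20 mm to either side will do), with the square's x along the fixture's x
- sensor_plate (a joint): lean of the sprung plate: 0 upright, positive leaning toward the open front over the base (0.2 to 0.36 rad at the start, its top edge overhanging the corner by up to 18 mm), negative past upright (to -0.15). Hinged 10 mm above the base plate, 4 mm behind its front face; a light spring (about 0.1 N m when upright) leans it to the front
- plate_top (a point): middle of the top edge of the front face of the sprung plate: aluminium, 68 wide, 8 thick, its top 54 mm above the base plate when upright, an orange tilt sensor on its back
- tape_blue: roll of blue tape, 63 mm across, 19 mm high; a bystander
- sealed_connector: black connector with green seals, 20 x 34 x 21 mm; a bystander
- driver_board: small green circuit board, 44 x 62 x 22 mm; a bystander

How it is judged:
By the outcome, as a careful person would: the job done as asked, in the order asked, and still so for the second after the job is handed in, while the arm keeps its last pose, push and grip.
It also fails if it takes over 61 s, if anything falls off the work surface, if the arm or the gripper's body presses on something with over 40 N, if the wrist force passes 120 N, or if a joint passes its speed limit or range.

## Working session

There is one attempt and no reset: what is moved stays moved. The work goes in short steps, Python scripts to look and compute and a tool call to move; the robot and the scene stay as the last step left them, time stands still between calls to the robot, and variables do not carry over. Pictures are saved under pics/ and viewed, at most 10 in all, crops included, and the job is handed in when it is done.

Besides the shell and the picture viewer there is one more tool, called as name(argument=value, ...) on one line, values as JSON. step_arm: Moves the arm, as the interface text tells. Its arguments: {"type":"object","properties":{"targets":{"type":"string"},"claw":{"type":"number"}},"required":["targets"]}

```bash
mkdir -p pics
cat > h.py <<'E'
import numpy as np, cv2, json, pickle
from station import sense, cams, r
def snap(name, f):
    s=sense(); c=cams.capture(name); cv2.imwrite('pics/'+f+'.png',c['frame'])
    h,w=c['frame'].shape[:2]; fl=h/2/np.tan(np.radians(c['vertical_fov'])/2)
    K=np.array([[fl,0,c['cx']],[0,fl,c['cy']],[0,0,1]])
    if name=='wrist':
        T=np.array(c['tool_from_camera']); R0=np.array(s['ee_rot'])
        R=R0@T[:3,:3]; e=R0@T[:3,3]+np.array(s['tcp_pos'])
    else: R=np.array(c['rotation']); e=np.array(c['eye'])
    d=dict(K=K,D=np.array(c['dist_coeffs'],float),R=R,e=e,frame=c['frame'])
    pickle.dump(d,open('pics/'+f+'.pkl','wb')); return d
def load(f): return pickle.load(open('pics/'+f+'.pkl','rb'))
def ray(d,uv):
    p=cv2.undistortPoints(np.array([[uv]],float),d['K'],d['D'])[0,0]
    return d['R']@np.array([p[0],p[1],1])
def at_z(d,uv,z):
    v=ray(d,uv); return d['e']+v*(z-d['e'][2])/v[2]
def proj(d,P):
    P=np.atleast_2d(P); rv=cv2.Rodrigues(d['R'].T)[0]
    return cv2.projectPoints(P.astype(float),rv,-d['R'].T@d['e'],d['K'],d['D'])[0][:,0]
E
python3 - <<'E'
from h import *
for n in ('top','scene'):
    d=snap(n,n+'1'); print(n,d['e'],d['R'].round(3).tolist(),d['K'][0,0])
s=sense(); print(s)
E
```

```text
top [ 0.41643536 -0.1801641   0.91338265] [[0.009, -0.98, 0.197], [-1.0, -0.012, -0.014], [0.016, -0.197, -0.98]] 376.2215813847196
scene [ 0.33369553 -0.7725452   0.63808615] [[0.92, -0.25, 0.301], [-0.391, -0.622, 0.678], [0.017, -0.742, -0.671]] 389.10800168205316
{'time_s': 0.1, 'joints': array([-5.94945768e+01,  2.20865436e+01,  3.90146910e-01, -2.47264380e-02,
       -6.84105406e+01, -1.48154675e+01]), 'joint_velocities': array([-0.104255  , -0.18317839,  0.08047513,  0.11487411,  0.0091905 ,
       -0.11451312]), 'effort': array([ 3.77874258e-04, -3.91690385e+01,  1.87935644e+01,  4.23187450e+00,
        1.34825357e-02, -7.01839235e-05]), 'tcp_pos': array([ 0.16886856, -0.60115326,  0.18768593]), 'ee_rot': array([[-9.62782174e-01, -2.70277862e-01, -6.01672191e-04],
       [-2.70278517e-01,  9.62780474e-01,  1.81173124e-03],
       [ 8.96073910e-05,  1.90692161e-03, -9.99998178e-01]]), 'wrist_force': array([ 0.19920264,  0.79259357, -0.63759852]), 'moment': array([ 0.0151305 , -0.03878705, -0.1003882 ]), 'gripper_force': 0.0, 'gripper_width': 1.0004852813524638}
```

View pics/top1.png

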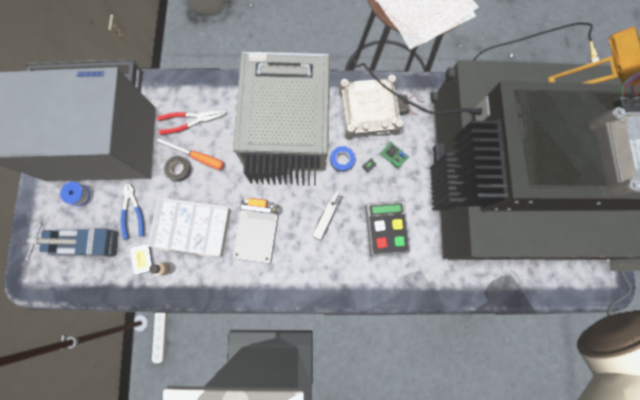

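View pics/scene1.png

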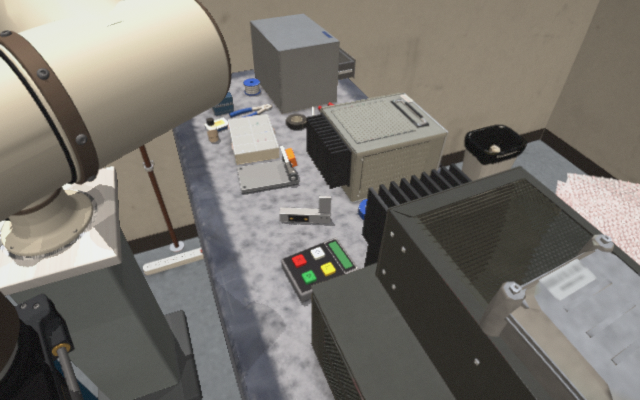

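The top view shows the keypad at (387,230), with white at (380,226), yellow (397,224), red (382,243) and green (400,241). The square is at (327,216) with its blade end up-right. The fixture is at (257,233) with the orange sensor at (258,203). I'll zoom in on both pictures.

Run:
```python
from h import *
a=load('top1')['frame'][185:270,225:415]; b=load('scene1')['frame'][140:310,225:375]
cv2.imwrite('pics/c1.png',cv2.resize(a,None,fx=4.2,fy=4.2,interpolation=cv2.INTER_CUBIC))
d=load('top1')
# key colour centroids at z=.04
hsv=cv2.cvtColor(d['frame'],cv2.COLOR_BGR2HSV)
for n,lo,hi in (('red',(0,150,120),(8,255,255)),('yellow',(22,150,120),(35,255,255)),('green',(50,140,120),(75,255,255)),('white',(0,0,225),(180,40,255))):
    m=cv2.inRange(hsv,lo,hi); m[:215]=0;m[255:]=0;m[:,:370]=0;m[:,412:]=0
    mm=cv2.moments(m,True); 
    if mm['m00']: uv=(mm['m10']/mm['m00'],mm['m01']/mm['m00']); print(n,mm['m00'],np.round(uv,1),at_z(d,uv,.04).round(4))
```

```text
red 56.0 [381.1 242.1] [ 0.4873 -0.337   0.04  ]
white 83.0 [383.5 226. ] [ 0.525  -0.3434  0.04  ]
```

View pics/c1.png

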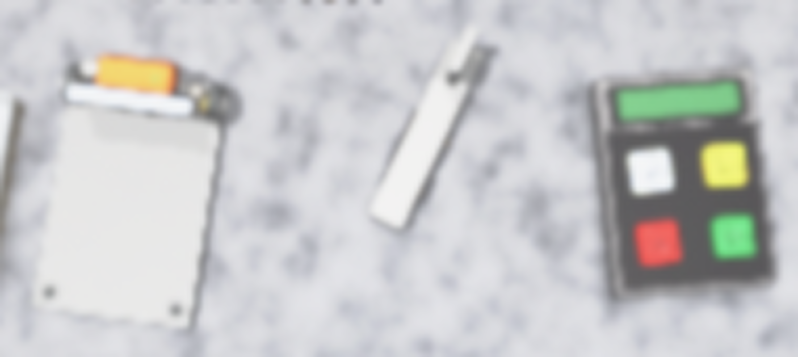

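The crop shows, in crop pixels: keys white (651,170), yellow (725,165), red (658,243) and green (734,236). Fixture base corners are about (38,308), (190,328), (222,122) and (64,104). The square's foot end is at (371,213)-(402,230) and its blade end near (480,40).

Run:
```python
from h import *
d=load('top1'); f=lambda x,y:(225+(x+.5)/4.2-.5,185+(y+.5)/4.2-.5)
for n,x,y,z in [('w',651,170,.04),('y',725,165,.04),('r',658,243,.04),('g',734,236,.04),
 ('fl',38,308,.014),('fr',190,328,.014),('br',222,122,.014),('bl',64,104,.014),
 ('sl',371,213,.026),('sr',402,230,.026),('bladeTop',475,30,.072),('bl2',493,48,.072),('unit nl',616,296,.032),('unit nr',774,276,.032)]:
    print(n,at_z(d,f(x,y),z).round(4))
```

```text
w [ 0.527  -0.3343  0.04  ]
y [ 0.5302 -0.376   0.04  ]
r [ 0.4865 -0.3373  0.04  ]
g [ 0.4907 -0.3798  0.04  ]
fl [0.4485 0.0082 0.014 ]
fr [ 0.4384 -0.0776  0.014 ]
br [ 0.5555 -0.0921  0.014 ]
bl [ 0.5649 -0.0008  0.014 ]
sl [ 0.5029 -0.1784  0.026 ]
sr [ 0.4936 -0.1959  0.026 ]
bladeTop [ 0.5988 -0.234   0.072 ]
bl2 [ 0.5889 -0.2438  0.072 ]
unit nl [ 0.4576 -0.3148  0.032 ]
unit nr [ 0.4692 -0.4034  0.032 ]
```

Run:
```python
from h import *
d=load('top1'); e=load('scene1')
for z in (0,.05,.1,.15,.2): print(z,at_z(d,(442,255),z).round(3),at_z(d,(440,205),z).round(3),at_z(d,(432,150),z).round(3),'scene',at_z(e,(312,300),z).round(3),at_z(e,(380,263),z).round(3))
cv2.imwrite('pics/c2.png',cv2.resize(e['frame'][170:340,240:440],None,fx=4,fy=3.5,interpolation=cv2.INTER_CUBIC)[:600])
```

```text
0 [ 0.46  -0.492  0.   ] [ 0.584 -0.494  0.   ] [ 0.727 -0.481  0.   ] scene [ 0.484 -0.409  0.   ] [ 0.644 -0.383  0.   ]
0.05 [ 0.458 -0.475  0.05 ] [ 0.575 -0.477  0.05 ] [ 0.71  -0.465  0.05 ] scene [ 0.473 -0.438  0.05 ] [ 0.62  -0.413  0.05 ]
0.1 [ 0.456 -0.458  0.1  ] [ 0.565 -0.46   0.1  ] [ 0.693 -0.448  0.1  ] scene [ 0.461 -0.466  0.1  ] [ 0.595 -0.444  0.1  ]
0.15 [ 0.453 -0.441  0.15 ] [ 0.556 -0.442  0.15 ] [ 0.676 -0.432  0.15 ] scene [ 0.449 -0.495  0.15 ] [ 0.571 -0.475  0.15 ]
0.2 [ 0.451 -0.424  0.2  ] [ 0.547 -0.425  0.2  ] [ 0.659 -0.415  0.2  ] scene [ 0.437 -0.523  0.2  ] [ 0.547 -0.505  0.2  ]
```

View pics/c2.png

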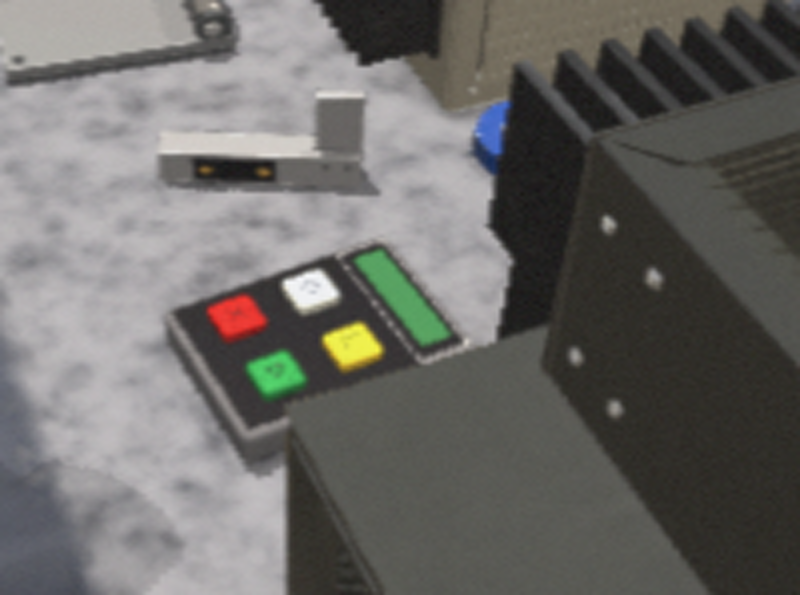

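step_arm(targets="0 0 -1 7;-1 2 0 7;-1 2 0 7;0 1 0 7;0 0 0 7;0 0 0 7;0 0 0 7;0 0 0 7;0 0 0 0", claw=0)

```text
time_s: 0.85
tcp_pos: [0.1861, -0.5498, 0.1982]
ee_rot: [[-0.761, 0.649, -0.0], [0.649, 0.761, 0.001], [0.001, 0.001, -1.0]]
wrist_force: [0.1, 0.3, 0.8]
gripper_width: 0.405
gripper_force: 0.0
```

The close view shows a low dark box (top about 0.10 m, left edge y≈-0.46, x>0.457) just right of the keypad, and a tall case behind it at x>0.6. I'll turn the gripper so its long side lies along world x before pressing.

step_arm(targets="0 0 0 7;0 0 0 7;0 0 0 7;0 0 0 7;0 0 0 7;0 0 0 7;0 0 0 7;0 0 0 0.5;1.5 1.5 0 0;2 2 0 0;2 3 0 0;2 3 0 0")

```text
time_s: 1.85
tcp_pos: [0.2812, -0.474, 0.1985]
ee_rot: [[-0.007, 1.0, -0.0], [1.0, 0.007, 0.0], [0.0, -0.0, -1.0]]
wrist_force: [0.4, -0.9, 0.5]
gripper_width: 0.003
gripper_force: 0.0
```

step_arm(targets="2 3.5 0 0;2 3.5 0 0;2 3.5 1 0;2 3.5 2 0;2 3.5 2 0;2 3.5 2 0;2 2.5 2 0;0 0 0 0;0 0 0 0")

```text
time_s: 2.6
tcp_pos: [0.508, -0.3369, 0.111]
ee_rot: [[-0.011, 1.0, -0.004], [1.0, 0.011, 0.001], [0.001, -0.004, -1.0]]
wrist_force: [0.1, -0.9, -0.0]
gripper_width: 0.007
gripper_force: 0.0
```

Run:
```python
from h import *
s=sense(); print(s['tcp_pos'],s['joints'],s['ee_rot'])
d=snap('scene','scene2'); cv2.imwrite('pics/c3.png',cv2.resize(d['frame'][100:360,140:480],None,fx=2.3,fy=2.3,interpolation=cv2.INTER_CUBIC))
w=snap('wrist','wr1'); print(proj(d,s['tcp_pos']))
print(w['e'],w['R'].round(2))
```

```text
[ 0.50804085 -0.33694437  0.11101609] [-1.83591215e+01  2.42879711e+01 -7.80719383e+00 -4.83553056e-03
 -5.81361386e+01 -1.61035786e+02] [[-0.01051333  0.99993748 -0.00380894]
 [ 0.99994378  0.0105185   0.00133957]
 [ 0.00137955 -0.00379464 -0.99999185]]
[[309.1871922  229.79180556]]
[ 0.5081164  -0.26716428  0.30891426] [[ 1.    0.01  0.  ]
 [ 0.01 -0.97 -0.26]
 [-0.    0.26 -0.97]]
```

View pics/c3.png

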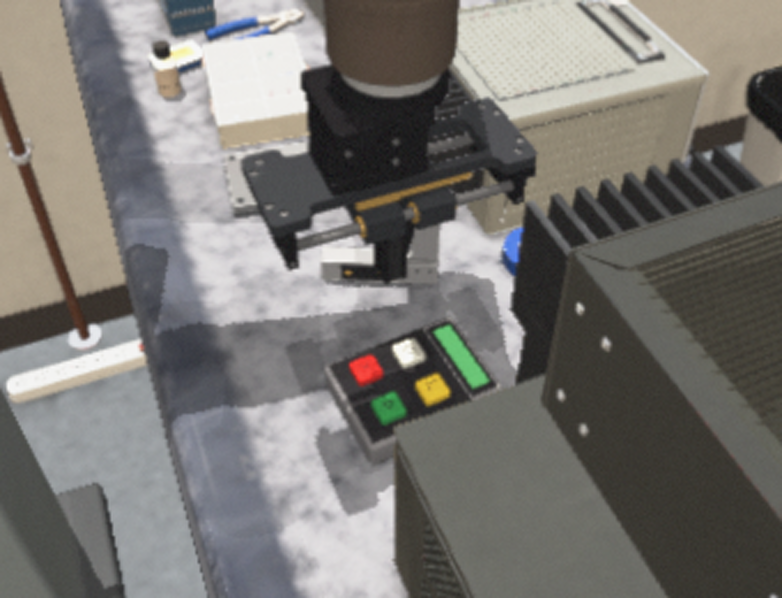

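View pics/wr1.png

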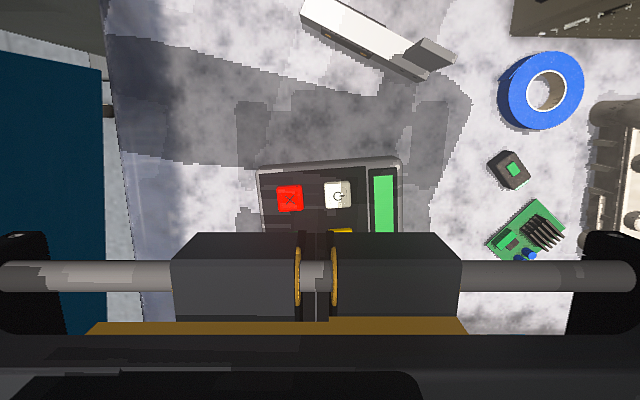

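The wrist view shows the red key at (290,198) and the white at (337,195). The square is at the top: foot corner (301,10), blade around (430,58). The scene view confirms the gripper's long side lies along world x, clear of the box.

Run:
```python
from h import *
d=load('wr1')
for n,u,v,z in [('w',337.5,195,.04),('r',290,198.5,.04),('disp',384,204,.032),('unit tl',259,172,.032),('unit tr',396,162,.032)]:
    print(n,at_z(d,(u,v),z).round(4))
```

```text
w [ 0.5264 -0.3337  0.04  ]
r [ 0.487 -0.337  0.04 ]
disp [ 0.5672 -0.3433  0.032 ]
unit tl [ 0.4605 -0.3163  0.032 ]
unit tr [ 0.5749 -0.3069  0.032 ]
```

step_arm(targets="0.1 1 2 0;0.1 0.8 2 0;0 0 1.5 0;0 0 0 0;0 0 0 0")

```text
time_s: 3.12
tcp_pos: [0.5249, -0.3375, 0.0586]
ee_rot: [[-0.003, 1.0, -0.0], [1.0, 0.003, -0.0], [-0.0, -0.0, -1.0]]
wrist_force: [0.3, -0.3, 0.2]
gripper_width: 0.006
gripper_force: 0.0
```

step_arm(targets="0.3 0.15 0.6 0;0 0 0.6 0;0 0 0.6 0;0 0 0.3 0;0 0 0.3 0;0 0 0 0;0 0 0 0;0 0 0 0")

```text
time_s: 3.78
tcp_pos: [0.5274, -0.3336, 0.0343]
ee_rot: [[-0.003, 1.0, 0.0], [1.0, 0.003, -0.0], [-0.0, 0.0, -1.0]]
wrist_force: [1.0, 0.7, -0.6]
gripper_width: 0.006
gripper_force: 0.0
```

step_arm(targets="0 0 0.1 0;0 0 0.1 0;0 0 0 0;0 0 0 0;0 0 0 0")

```text
time_s: 4.2
tcp_pos: [0.5272, -0.3335, 0.0321]
ee_rot: [[-0.003, 1.0, 0.0], [1.0, 0.003, -0.0], [-0.0, 0.0, -1.0]]
wrist_force: [0.3, 0.5, 0.6]
gripper_width: 0.006
gripper_force: 0.0
```

Run:
```python
from h import *
import time
s=sense(); print(s['tcp_pos'],s['wrist_force'],s['moment'])
w=snap('wrist','wr2');s=sense(); print(s['tcp_pos'],s['wrist_force'])
```

```text
[ 0.5272262  -0.33351961  0.03211166] [0.26380024 0.52655839 0.5916121 ] [-0.1679505   0.07902211 -0.02319202]
[ 0.52726112 -0.33348982  0.03214145] [0.82997387 0.0738351  0.04075566]
```

View pics/wr2.png

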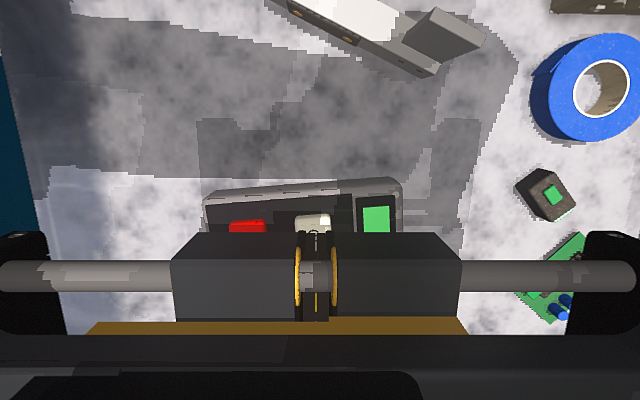

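The wrist view shows the fingers over the white key at (313,222), which is still partly visible behind them. I'll compare against projections to see whether it's down.

Run:
```python
from h import *
w=load('wr2'); s=sense()
yaw=np.radians(4.6); c=np.array([.5265,-.334]); ux=np.array([np.cos(yaw),np.sin(yaw)]); uy=np.array([-ux[1],ux[0]])
for z in (.04,.0375,.035): print(z,[proj(w,np.r_[c+.011*a*ux+.011*uy,z])[0].round(1).tolist() for a in (-1,1)])
print('red .04',[proj(w,np.r_[np.array([.487,-.337])+.011*a*ux+.011*uy,.04])[0].round(1).tolist() for a in (-1,1)])
print('tcp',proj(w,s['tcp_pos']))
cv2.imwrite('pics/c4.png',cv2.resize(w['frame'][170:270,190:420],None,fx=3.4,fy=3.4,interpolation=cv2.INTER_CUBIC))
```

```text
0.04 [[293.5, 218.7], [330.5, 216.0]]
0.0375 [[293.8, 217.4], [330.4, 214.7]]
0.035 [[294.1, 216.2], [330.2, 213.5]]
red .04 [[227.3, 223.3], [264.0, 220.6]]
tcp [[314.77277112 229.50000092]]
```

View pics/c4.png

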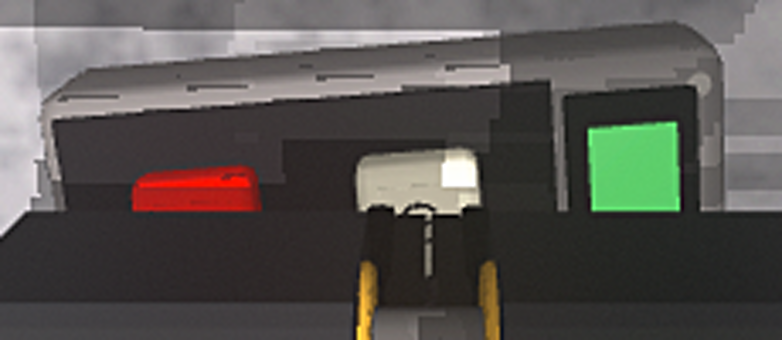

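The white key's edge is offset from its prediction exactly as the red key's is, and the force is about 0, so it is still up. I'll check where the fingertip really ends along the tool axis, using numbers instead of pictures.

Run:
```python
from h import *
s=sense(); d=snap('scene','scene3')
for nm,t in (('scene2',np.array([.50804,-.33694,.11102])),('scene3',s['tcp_pos'])):
    d=load(nm)
    for h in range(-15,45,3):
        out=[]
        for k in (-12,-6,0,6,12):
            u,v=proj(d,t+[k*.001,0,h*.001])[0].round().astype(int); out.append(tuple(int(q) for q in d['frame'][v,u]))
        print(nm,h,out)
```

```text
scene2 -15 [(117, 115, 117), (114, 112, 115), (101, 99, 99), (100, 98, 100), (113, 112, 114)]
scene2 -12 [(114, 112, 114), (108, 106, 108), (96, 96, 95), (113, 111, 112), (126, 123, 125)]
scene2 -9 [(101, 100, 101), (102, 99, 101), (111, 109, 110), (147, 145, 146), (180, 178, 182)]
scene2 -6 [(97, 95, 97), (127, 125, 126), (168, 167, 169), (188, 186, 190), (186, 183, 186)]
scene2 -3 [(140, 136, 138), (167, 163, 166), (187, 186, 189), (195, 195, 197), (185, 182, 186)]
scene2 0 [(158, 155, 158), (186, 183, 187), (193, 192, 195), (196, 195, 199), (181, 179, 182)]
scene2 3 [(166, 165, 168), (190, 188, 193), (194, 194, 197), (198, 196, 200), (180, 177, 181)]
scene2 6 [(175, 172, 174), (183, 181, 184), (195, 192, 196), (197, 195, 199), (179, 177, 180)]
scene2 9 [(179, 175, 178), (184, 182, 185), (195, 193, 196), (171, 169, 172), (157, 155, 157)]
scene2 12 [(184, 183, 186), (187, 185, 188), (185, 183, 187), (125, 123, 125), (96, 94, 97)]
scene2 15 [(191, 188, 191), (185, 182, 187), (121, 118, 120), (105, 104, 106), (108, 112, 115)]
scene2 18 [(188, 187, 190), (114, 113, 115), (86, 87, 86), 
[... 1752 characters left out ...]
62, 166), (42, 43, 46), (36, 31, 34)]
scene3 21 [(58, 58, 61), (51, 52, 54), (68, 73, 74), (36, 33, 36), (39, 38, 40)]
scene3 24 [(64, 63, 66), (44, 44, 45), (38, 35, 37), (39, 37, 38), (43, 43, 43)]
scene3 27 [(111, 111, 114), (49, 49, 49), (33, 34, 35), (39, 40, 39), (43, 43, 45)]
scene3 30 [(116, 115, 117), (37, 36, 36), (35, 35, 36), (42, 39, 41), (41, 41, 43)]
scene3 33 [(119, 118, 119), (26, 27, 27), (35, 35, 36), (38, 37, 36), (42, 41, 40)]
scene3 36 [(116, 115, 115), (25, 23, 23), (34, 32, 35), (41, 39, 39), (44, 42, 43)]
scene3 39 [(111, 111, 111), (30, 28, 29), (36, 37, 37), (39, 36, 36), (43, 41, 42)]
scene3 42 [(89, 89, 89), (21, 22, 21), (37, 34, 37), (32, 34, 33), (40, 40, 40)]
```

The visible finger ends about 20 mm above the reported TCP, so I'll feel downward carefully.

step_arm(targets="0.2 0 0.2 0;0 0 0.3 0;0 0 0.3 0;0 0 0.3 0;0 0 0 0;0 0 0 0")

```text
time_s: 4.8
tcp_pos: [0.527, -0.3315, 0.0206]
ee_rot: [[-0.003, 1.0, -0.001], [1.0, 0.003, 0.0], [0.0, -0.001, -1.0]]
wrist_force: [0.5, -0.2, 0.5]
gripper_width: 0.007
gripper_force: 0.0
```

step_arm(targets="0 0 0.2 0;0 0 0.2 0;0 0 0 0;0 0 0 0;0 0 0 0")

```text
time_s: 5.22
tcp_pos: [0.5273, -0.3315, 0.0171]
ee_rot: [[-0.003, 1.0, 0.0], [1.0, 0.003, -0.0], [-0.0, 0.0, -1.0]]
wrist_force: [-0.1, -0.3, -0.5]
gripper_width: -0.001
gripper_force: 0.0
```

step_arm(targets="0 0 0.2 0;0 0 0 0;0 0 0 0;0 0 0 0")

```text
time_s: 5.55
tcp_pos: [0.5272, -0.3315, 0.0151]
ee_rot: [[-0.003, 1.0, -0.0], [1.0, 0.003, -0.0], [-0.0, -0.0, -1.0]]
wrist_force: [0.3, -0.6, -0.6]
gripper_width: 0.007
gripper_force: 0.0
```

step_arm(targets="0 0 0.2 0;0 0 0 0;0 0 0 0;0 0 0 0")

```text
time_s: 5.88
tcp_pos: [0.5272, -0.3315, 0.013]
ee_rot: [[-0.003, 1.0, -0.0], [1.0, 0.003, 0.0], [0.0, -0.0, -1.0]]
wrist_force: [0.1, -0.3, 0.4]
gripper_width: 0.003
gripper_force: 0.0
```

```bash
cat > chk.py <<'E'
from h import *
import sys
nm=sys.argv[1]; s=sense(); d=snap('scene',nm); t=s['tcp_pos']; print(t,s['wrist_force'])
for h in range(3,40,3):
    out=[]
    for k in (-12,-6,0,6,12):
        u,v=proj(d,t+[k*.001,0,h*.001])[0].round().astype(int); out.append(int(d['frame'][v,u].mean()))
    print(h,out)
w=snap('wrist',nm+'w')
for n,c,uvs in (('white',(235,),0),):
    f=w['frame'].astype(int)
    for u in (300,306,312,318,324): print(u,[int(f[v,u].mean()) for v in range(204,236,1)])
E
python3 chk.py s4
```

```text
[ 0.52721153 -0.33147578  0.01304205] [ 0.10021694 -0.26451095  0.3552367 ]
3 [34, 124, 171, 168, 161]
6 [40, 144, 167, 168, 165]
9 [54, 155, 164, 164, 150]
12 [81, 160, 155, 156, 118]
15 [116, 160, 112, 147, 77]
18 [141, 152, 84, 100, 42]
21 [154, 120, 49, 54, 28]
24 [158, 121, 33, 40, 30]
27 [158, 76, 31, 36, 30]
30 [148, 41, 35, 36, 30]
33 [80, 27, 31, 36, 28]
36 [40, 22, 33, 37, 27]
39 [43, 19, 32, 34, 32]
300 [161, 159, 161, 167, 175, 96, 45, 55, 57, 58, 40, 42, 42, 42, 43, 41, 40, 41, 41, 39, 41, 40, 39, 34, 39, 134, 70, 22, 30, 32, 34, 32]
306 [160, 161, 167, 176, 188, 29, 54, 56, 57, 58, 38, 42, 41, 41, 40, 43, 41, 39, 42, 42, 39, 39, 37, 36, 76, 128, 129, 143, 131, 59, 31, 34]
312 [159, 164, 173, 93, 60, 48, 56, 55, 57, 58, 41, 42, 43, 38, 39, 40, 41, 39, 41, 41, 40, 39, 37, 37, 128, 121, 126, 142, 174, 15, 30, 33]
318 [160, 164, 175, 94, 34, 55, 56, 55, 55, 55, 57, 57, 58, 58, 58, 59, 58, 38, 39, 39, 38, 37, 34, 77, 124, 124, 129, 153, 181, 10, 29, 33]
324 [162, 168, 178, 49, 46, 57, 55, 55, 56, 55, 57, 54, 54, 54, 54, 55, 55, 54, 55, 54, 54, 32, 38, 127, 124, 128, 139, 165, 194, 15, 31, 35]
```

Allowing for finger width, the tip sits about 29 mm above the reported TCP, so contact is still about 2 mm away. Continuing down.

step_arm(targets="0 0 0.2 0;0 0 0.1 0;0 0 0 0;0 0 0 0;0 0 0 0")

```text
time_s: 6.4
tcp_pos: [0.5272, -0.3315, 0.0101]
ee_rot: [[-0.003, 1.0, -0.0], [1.0, 0.003, -0.0], [-0.0, -0.0, -1.0]]
wrist_force: [0.8, -0.3, 0.1]
gripper_width: 0.003
gripper_force: 0.0
```

step_arm(targets="0 0 0.2 0;0 0 0 0;0 0 0 0;0 0 0 0")

```text
time_s: 6.73
tcp_pos: [0.5272, -0.3315, 0.008]
ee_rot: [[-0.003, 1.0, -0.0], [1.0, 0.003, 0.0], [0.0, -0.0, -1.0]]
wrist_force: [0.0, 0.3, -0.4]
gripper_width: 0.003
gripper_force: 0.0
```

step_arm(targets="0 0 0.2 0;0 0 0 0;0 0 0 0;0 0 0 0")

```text
time_s: 7.07
tcp_pos: [0.5275, -0.3316, 0.0062]
ee_rot: [[-0.003, 1.0, 0.0], [1.0, 0.003, -0.0], [-0.0, 0.0, -1.0]]
wrist_force: [-0.0, 0.2, 1.3]
gripper_width: 0.004
gripper_force: 0.3
```

```bash
python3 chk.py s5
python3 - <<'E'
from h import *
w=load('s5w')
yaw=np.radians(4.6); c=np.array([.5265,-.334]); ux=np.array([np.cos(yaw),np.sin(yaw)]); uy=np.array([-ux[1],ux[0]])
for z in (.04,.035): print(z,[proj(w,np.r_[c+.011*a*ux+.011*uy,z])[0].round(1).tolist() for a in (-1,1)])
print('red .04',[proj(w,np.r_[np.array([.487,-.337])+.011*a*ux+.011*uy,.04])[0].round(1).tolist() for a in (-1,1)])
hsv=cv2.cvtColor(w['frame'],cv2.COLOR_BGR2HSV); m=cv2.inRange(hsv,(0,120,80),(8,255,255)); ys,xs=np.nonzero(m[150:260,180:300]); print('red px',xs.min()+180,xs.max()+180,ys.min()+150,ys.max()+150)
# scene: red & others
E
```

```text
[ 0.52745204 -0.33159377  0.00624272] [-0.03461046  0.16629224  1.29240953]
3 [33, 43, 111, 110, 94]
6 [33, 81, 155, 151, 145]
9 [33, 122, 173, 168, 161]
12 [36, 163, 163, 163, 160]
15 [54, 158, 120, 126, 160]
18 [83, 126, 66, 74, 103]
21 [120, 80, 35, 74, 49]
24 [144, 63, 33, 42, 26]
27 [153, 40, 33, 38, 30]
30 [154, 34, 33, 34, 28]
33 [148, 34, 34, 36, 28]
36 [98, 29, 31, 39, 25]
39 [46, 26, 30, 37, 22]
300 [119, 132, 147, 162, 158, 161, 166, 173, 135, 38, 38, 41, 42, 41, 41, 42, 43, 43, 42, 41, 41, 40, 43, 42, 40, 42, 37, 35, 31, 34, 33, 33]
306 [125, 138, 154, 159, 161, 164, 173, 183, 59, 51, 39, 44, 42, 43, 43, 43, 43, 41, 41, 41, 42, 38, 41, 42, 43, 40, 40, 42, 83, 53, 32, 35]
312 [129, 146, 160, 159, 161, 167, 177, 68, 40, 58, 41, 42, 42, 43, 39, 43, 43, 43, 42, 43, 40, 39, 41, 40, 40, 40, 36, 42, 139, 25, 35, 36]
318 [139, 153, 160, 161, 162, 169, 179, 29, 49, 60, 59, 59, 60, 58, 60, 59, 58, 58, 39, 40, 41, 41, 41, 40, 40, 38, 36, 81, 136, 21, 32, 34]
324 [88, 168, 160, 161, 165, 170, 131, 29, 53, 57, 58, 54, 57, 58, 56, 55, 57, 56, 56, 55, 55, 55, 55, 54, 55, 31, 41, 138, 141, 23, 33, 36]
0.04 [[290.0, 237.7], [332.2, 234.6]]
0.035 [[290.7, 234.2], [331.8, 231.3]]
red .04 [[214.4, 242.8], [256.3, 239.8]]Traceback (most recent call last):
  File "<stdin>", line 6, in <module>
    return umr_minimum(a, axis, None, out, keepdims, initial, where)
ValueError: zero-size array to reduction operation minimum which has no identity
```

Contact: Fz is 1.3 N and the pad force 0.3, so the tip is about 33 mm above the reported TCP. I'll press fully now.

step_arm(targets="0 0 0.2 0;0 0 0.2 0;0 0 0 0;0 0 0 0;0 0 0 0")

```text
time_s: 7.58
tcp_pos: [0.5275, -0.3316, 0.0024]
ee_rot: [[-0.003, 1.0, 0.001], [1.0, 0.003, -0.0], [-0.0, 0.001, -1.0]]
wrist_force: [0.2, 0.3, 3.8]
gripper_width: 0.006
gripper_force: 1.7
```

step_arm(targets="0 0 0.1 0;0 0 0 0;0 0 0 0;0 0 0 0")

```text
time_s: 7.92
tcp_pos: [0.5275, -0.3316, 0.0015]
ee_rot: [[-0.003, 1.0, 0.001], [1.0, 0.003, -0.0], [-0.0, 0.001, -1.0]]
wrist_force: [-0.7, 0.6, 5.0]
gripper_width: 0.004
gripper_force: 2.6
```

White is fully down (5 N, at the stop). Now lift, move to yellow and press.

step_arm(targets="0 0 -1 0;0 0 -1 0;-1.4 0.1 0 0;-1.4 0.1 0 0;-1.4 0.1 0 0;0 0 0 0;0 0 0 0;0 0 0.5 0;0 0 0.3 0;0 0 0 0;0 0 0 0")

```text
time_s: 8.83
tcp_pos: [0.53, -0.373, 0.0125]
ee_rot: [[-0.004, 1.0, -0.001], [1.0, 0.004, 0.0], [0.001, -0.001, -1.0]]
wrist_force: [-0.9, 0.3, -0.3]
gripper_width: 0.004
gripper_force: 0.0
```

step_arm(targets="0 0 0.4 0;0 0 0.4 0;0 0 0.3 0;0 0 0.1 0;0 0 0 0;0 0 0 0;0 0 0 0")

```text
time_s: 9.42
tcp_pos: [0.5308, -0.3734, 0.0016]
ee_rot: [[-0.004, 1.0, 0.001], [1.0, 0.004, -0.0], [-0.0, 0.001, -1.0]]
wrist_force: [0.4, 1.9, 3.8]
gripper_width: 0.006
gripper_force: 2.0
```

step_arm(targets="0 0 0.1 0;0 0 0 0;0 0 0 0;0 0 0 0")

```text
time_s: 9.75
tcp_pos: [0.5309, -0.3734, 0.0014]
ee_rot: [[-0.004, 1.0, 0.001], [1.0, 0.004, -0.0], [-0.0, 0.001, -1.0]]
wrist_force: [-0.7, 3.0, 8.8]
gripper_width: 0.004
gripper_force: 4.2
```

Yellow is bottomed. Now green.

step_arm(targets="0 0 -1 0;0 0 -1.1 0;-0.1 -1.3 0 0;-0.1 -1.3 0 0;-0.1 -1.3 0 0;0 0 0 0;0 0 0 0;0 0 0.5 0;0 0 0.3 0;0 0 0 0;0 0 0 0")

```text
time_s: 10.67
tcp_pos: [0.4915, -0.3764, 0.0124]
ee_rot: [[-0.004, 1.0, -0.001], [1.0, 0.004, 0.0], [0.0, -0.001, -1.0]]
wrist_force: [-0.6, -0.6, -0.1]
gripper_width: 0.005
gripper_force: 0.0
```

step_arm(targets="0 0 0.4 0;0 0 0.4 0;0 0 0.3 0;0 0 0.2 0;0 0 0 0;0 0 0 0;0 0 0 0")

```text
time_s: 11.25
tcp_pos: [0.492, -0.3767, 0.0015]
ee_rot: [[-0.004, 1.0, 0.001], [1.0, 0.004, -0.001], [-0.001, 0.001, -1.0]]
wrist_force: [0.1, 2.5, 7.4]
gripper_width: 0.006
gripper_force: 3.6
```

Green is bottomed too (7.4 N). Lift, open the gripper, and look at the square from the wrist camera.

step_arm(targets="0 0 -1 0;0 0 -2 0;0 0 -3 0;1 0.5 -3 0;2 1 -3 0;2 1 -1 0;2 1 0 0;1.7 0.3 0 0;0 0 0 0;0 0 0 0;0 0 0 0", claw=5)

```text
time_s: 12.17
tcp_pos: [0.5287, -0.2898, 0.13]
ee_rot: [[-0.003, 1.0, -0.001], [1.0, 0.003, -0.0], [-0.0, -0.001, -1.0]]
wrist_force: [-1.1, 0.6, 0.1]
gripper_width: 0.563
gripper_force: 0.0
```

Run:
```python
from h import *
w=snap('wrist','wr6'); s=sense(); print(s['tcp_pos'],s['gripper_width'],s['joints'].round(1))
ux=np.array([.884,-.47]);g=np.array([.535,-.207])
print(proj(w,np.array([np.r_[g,.024],np.r_[g-.042*ux,.026],np.r_[g+.07*ux,.072]])).round())
e=load('top1')
for z in (0,.1,.2): print(at_z(e,(318,183),z).round(3),at_z(e,(318,152),z).round(3),'scene',at_z(load('scene1'),(330,118),z).round(3))
```

```text
[ 0.52862388 -0.2901033   0.12988189] 0.5733484743375512 [ -13.4   22.6   -7.6    0.   -59.9 -166.5]
[[323.  98.]
 [279.  73.]
 [406. 141.]]
[ 0.636 -0.189  0.   ] [ 0.717 -0.189  0.   ] scene [0.773 0.153 0.   ]
[ 0.612 -0.188  0.1  ] [ 0.684 -0.188  0.1  ] scene [0.704 0.008 0.1  ]
[ 0.588 -0.187  0.2  ] [ 0.651 -0.187  0.2  ] scene [ 0.635 -0.137  0.2  ]
```

View pics/wr6.png

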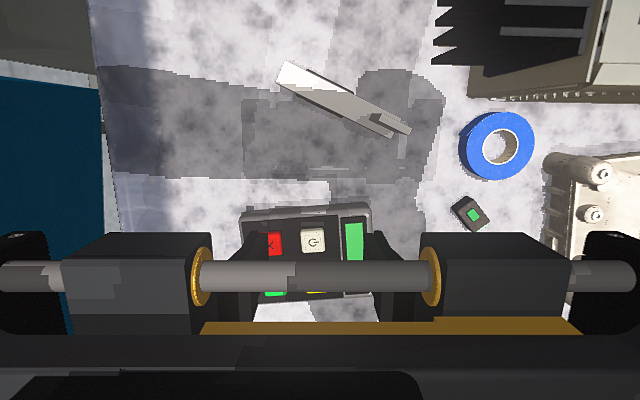

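The wrist view shows all keys up again. The square's foot end corners are about (287,60) and (276,83), its long lower edge runs to (392,138), and the blade is at (374-412,112-137). The fins are at top right, at (435-590,0-65). Refining the square's pose by fitting its model.

```bash
cat > fit.py <<'E'
from h import *
from scipy.optimize import minimize
def box(x0,x1,y0,y1,z0,z1): return np.array([[x,y,z] for x in (x0,x1) for y in (y0,y1) for z in (z0,z1)])
PTS=[box(-.042,.07,-.01,.01,0,.026),box(.044,.07,-.003,.003,0,.072)]
def place(P,p,z0=0): c,s=np.cos(p[2]),np.sin(p[2]); return P@np.array([[c,s,0],[-s,c,0],[0,0,1]])+[p[0],p[1],z0]
def outline(d,p,z0=0,shape=(400,640)):
    m=np.zeros(shape,np.uint8)
    for P in PTS: cv2.fillConvexPoly(m,cv2.convexHull((proj(d,place(P,p,z0))*16).round().astype(np.int32)),255,shift=4)
    return m
def cost(q,d,g,z0=0):
    p=(q[0]/1000,q[1]/1000,np.radians(q[2])); m=outline(d,p,z0)
    c=cv2.findContours(m,cv2.RETR_EXTERNAL,cv2.CHAIN_APPROX_NONE)[0][0][:,0]
    return -g[c[:,1],c[:,0]].mean()
def fit(d,q0,z0=0):
    f=cv2.cvtColor(d['frame'],cv2.COLOR_BGR2GRAY).astype(np.float32); 
    best=None
    for sig in (2.5,1.2):
        b=cv2.GaussianBlur(f,(0,0),1); g=np.hypot(cv2.Sobel(b,cv2.CV_32F,1,0),cv2.Sobel(b,cv2.CV_32F,0,1)); g=cv2.GaussianBlur(np.minimum(g,120),(0,0),sig)
        r_=minimize(cost,q0,(d,g,z0),method='Nelder-Mead',options=dict(initial_simplex=np.array(q0)+np.vstack([np.zeros(3),4*np.eye(3)]))); q0=r_.x
    return q0,r_.fun
E
python3 - <<'E'
from fit import *
w=load('wr6')
for q0 in ([535,-207,-28],[537,-204,-26],[533,-209,-31]): print(fit(w,q0))
print('top',fit(load('top1'),[535,-207,-28]))
m=outline(w,(.535,-.207,np.radians(-28)));
q=fit(w,[535,-207,-28])[0]; p=(q[0]/1e3,q[1]/1e3,np.radians(q[2]))
print('pred corners',proj(w,place(np.array([[-.042,.01,.026],[-.042,-.01,.026],[.07,-.003,.072]]),p)).round(1))
E
```

```text
(array([ 536.90958324, -202.71585771,  -24.95568708]), np.float64(-81.94217681884766))
(array([ 535.96701909, -202.73299467,  -24.99194562]), np.float64(-82.02085876464844))
(array([ 536.31137767, -202.75258561,  -25.04709943]), np.float64(-82.18106079101562))
top (array([ 537.40596515, -205.82639308,  -30.6054962 ]), np.float64(-79.2181396484375))
pred corners [[284.8  58.7]
 [275.3  81.5]
 [409.1 134.4]]
```

Run:
```python
from h import *
t=load('top1');s=load('scene1');w=load('wr6')
for z in (0,.03,.06,.1,.15): print(z,'top',at_z(t,(318,184),z).round(3),'scene',at_z(s,(351,195),z).round(3),'wr',at_z(w,(437,62),z).round(3),at_z(w,(472,66),z).round(3))
```

```text
0 top [ 0.634 -0.189  0.   ] scene [ 0.679 -0.18   0.   ] wr [ 0.639 -0.175  0.   ] [ 0.672 -0.178  0.   ]
0.03 top [ 0.626 -0.189  0.03 ] scene [ 0.663 -0.208  0.03 ] wr [ 0.629 -0.179  0.03 ] [ 0.659 -0.182  0.03 ]
0.06 top [ 0.619 -0.189  0.06 ] scene [ 0.647 -0.236  0.06 ] wr [ 0.619 -0.183  0.06 ] [ 0.646 -0.185  0.06 ]
0.1 top [ 0.61  -0.188  0.1  ] scene [ 0.625 -0.273  0.1  ] wr [ 0.606 -0.188  0.1  ] [ 0.628 -0.19   0.1  ]
0.15 top [ 0.598 -0.188  0.15 ] scene [ 0.598 -0.319  0.15 ] wr [ 0.589 -0.195  0.15 ] [ 0.606 -0.197  0.15 ]
```

step_arm(targets="0 0 0 -6.5;0 0 0 -6.5;0 0 0 -6.5;0 0 0 -6.5;0 0 0 -6.5;0 0 0 -6.5;0 0 0 -6.5;0 0 0 -6.5;0 0 0 -6.5;0 0 0 -6.5;0 0 0 0;0 0 0 0")

```text
time_s: 13.22
tcp_pos: [0.5287, -0.2903, 0.1298]
ee_rot: [[-0.906, 0.423, -0.001], [0.423, 0.906, 0.0], [0.001, -0.0, -1.0]]
wrist_force: [-0.0, 0.6, 0.7]
gripper_width: 0.578
gripper_force: 0.0
```

step_arm(targets="0.9 2 0 0;0.9 2 0 0;0.9 2 1 0;0.9 2 2 0;0.15 0.2 2 0;0 0 1 0;0 0 0 0;0 0 0 0;0 0 0 0", claw=5.5)

```text
time_s: 13.97
tcp_pos: [0.5304, -0.2003, 0.071]
ee_rot: [[-0.907, 0.421, 0.002], [0.421, 0.907, -0.001], [-0.002, 0.0, -1.0]]
wrist_force: [0.1, -0.6, 0.1]
gripper_width: 0.633
gripper_force: 0.0
```

Run:
```python
from fit import *
w=snap('wrist','wr7'); e=snap('scene','sc7'); s=sense(); print(s['tcp_pos'],s['wrist_force'],s['joints'].round(1))
p=(.5365,-.2035,np.radians(-25.2)); R=s['ee_rot']; t=s['tcp_pos']
a=w['frame'].copy(); b=e['frame'].copy()
for d,im in ((w,a),(e,b)):
    c=cv2.findContours(outline(d,p),cv2.RETR_EXTERNAL,cv2.CHAIN_APPROX_NONE)[0]; cv2.drawContours(im,c,-1,(0,0,255),1)
    for y in (-.0315,.0315,0): 
        u=proj(d,t+R@np.array([0,y,-.033]))[0]; cv2.circle(im,tuple(int(q) for q in u),2,(255,0,255),-1)
B=cv2.resize(b[120:320,180:420],None,fx=2.5,fy=2.5,interpolation=cv2.INTER_CUBIC)
A=cv2.resize(a[0:260,150:490],None,fx=1.76,fy=1.0)
cv2.imwrite('pics/m7.png',np.vstack([B[:,:598],cv2.resize(a[:,:],(598,374))[:100]]))
cv2.imwrite('pics/m7.png',np.vstack([B[60:400,:598],cv2.resize(a[0:260],(598,243))]))
```

```text
[ 0.53033734 -0.20012438  0.07122626] [ 0.1575752  -0.83993222 -0.35916107] [  -4.3   22.8  -17.     0.   -50.1 -110.6]
```

View pics/m7.png

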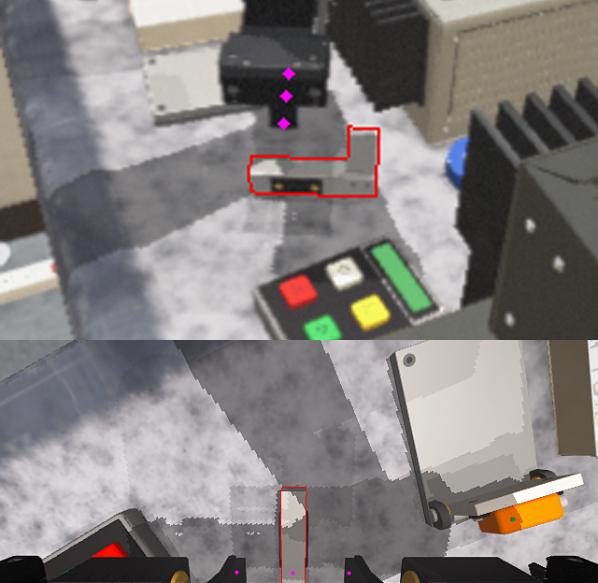

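The model outline matches the square in both views, and the finger markers straddle it evenly; the fixture shows at lower right of the wrist view. Descending to the grip.

step_arm(targets="0 0 1 0;0 0 1.5 0;0 0 1.5 0;0 0 1.5 0;0 0 1.5 0;0 0 1.0 0;0 0 0.7 0;0 0 0 0;0 0 0 0")

```text
time_s: 14.82
tcp_pos: [0.5297, -0.1995, -0.0169]
ee_rot: [[-0.908, 0.42, -0.0], [0.42, 0.908, -0.0], [-0.0, -0.0, -1.0]]
wrist_force: [-0.1, 0.0, 0.4]
gripper_width: 0.63
gripper_force: 0.0
```

step_arm(targets="0 0 0.5 0;0 0 0.5 0;0 0 0 0;0 0 0 0;0 0 0 0")

```text
time_s: 15.23
tcp_pos: [0.5296, -0.1993, -0.0267]
ee_rot: [[-0.908, 0.42, 0.0], [0.42, 0.908, -0.0], [-0.0, 0.0, -1.0]]
wrist_force: [0.6, -0.2, 0.4]
gripper_width: 0.63
gripper_force: 0.0
```

step_arm(targets="0 0 0 0;0 0 0 0;0 0 0 0;0 0 0 0;0 0 0 0;0 0 0 0;0 0 0 0;0 0 0 0;0 0 0 0;0 0 0 0", claw=0)

```text
time_s: 16.07
tcp_pos: [0.5291, -0.1995, -0.0268]
ee_rot: [[-0.908, 0.42, -0.001], [0.42, 0.908, -0.0], [0.0, -0.0, -1.0]]
wrist_force: [-0.2, -2.2, 1.9]
gripper_width: 0.273
gripper_force: 29.9
```

Gripped (23.8 mm, 30 N). Now refine the fixture's pose from the saved wrist and top pictures.

```bash
cat > fix.py <<'E'
from h import *
from scipy.optimize import minimize
from scipy.ndimage import map_coordinates
X=np.linspace(-.07,.03,60); Y=np.linspace(-.045,.045,50)
E=np.vstack([np.c_[X,0*X-.045,0*X+.014],np.c_[X,0*X+.045,0*X+.014],np.c_[0*Y-.07,Y,0*Y+.014]])
def pl(q,P): c,s=np.cos(np.radians(q[2])),np.sin(np.radians(q[2])); return P@np.array([[c,s,0],[-s,c,0],[0,0,1]])+[q[0]/1e3,q[1]/1e3,0]
def grad(d,sig):
    f=cv2.cvtColor(d['frame'],cv2.COLOR_BGR2GRAY).astype(np.float32); b=cv2.GaussianBlur(f,(0,0),1)
    return cv2.GaussianBlur(np.minimum(np.hypot(cv2.Sobel(b,5,1,0),cv2.Sobel(b,5,0,1)),100),(0,0),sig)
def cost(q,G):
    return -sum(map_coordinates(g,proj(d,pl(q,E)).T[::-1],order=1,mode='constant').mean() for d,g in G)
def fit(ds,q0):
    for sig in (3,1.2):
        G=[(d,grad(d,sig)) for d in ds]; r_=minimize(cost,q0,(G,),method='Nelder-Mead',options=dict(initial_simplex=np.array(q0)+np.vstack([np.zeros(3),5*np.eye(3)]))); q0=r_.x
    return q0.round(1),round(r_.fun,1)
E
python3 - <<'E'
from fix import *
w,t,s=load('wr7'),load('top1'),load('scene1')
q0=[512,-43,-6.7]
for n,ds in (('w',[w]),('t',[t]),('w+t',[w,t])): print(n,fit(ds,q0),fit(ds,[508,-39,-9]))
for n,uv in (('fr',(425,13)),('br',(460,198)),('hole',(437,21))): print(n,at_z(w,uv,.014).round(4))
q=fit([w],q0)[0]; print(proj(w,pl(q,np.array([[-.07,-.045,.014],[-.07,.045,.014],[.052,-.045,.014],[.052,.045,.014]]))).round())
E
```

```text
w (array([525.1, -41.9,  -7.3]), np.float64(-48.4)) (array([525.1, -41.8,  -7.2]), np.float64(-48.4))
t (array([516.5, -39.8,  -6. ]), np.float64(-54.7)) (array([516.5, -39.8,  -6. ]), np.float64(-54.7))
w+t (array([519.3, -41.1,  -7.1]), np.float64(-100.8)) (array([519.3, -41. ,  -7.1]), np.float64(-100.8))
fr [ 0.4398 -0.0746  0.014 ]
br [ 0.5744 -0.0946  0.014 ]
hole [ 0.4479 -0.0688  0.014 ]
[[426.  30.]
 [558. -15.]
 [460. 193.]
 [577. 159.]]
```

step_arm(targets="0 0 -0.5 0;0 0 -1 0;0 0 -1.5 0;0 0 -1.5 0;0 0 -0.7 0;0.7 -0.3 0 0;1.5 -0.7 0 0;1.5 -0.7 0 0;1.5 -0.7 0 0;1.5 -0.7 0 0;0 0 0 0;0 0 0 0")

```text
time_s: 17.07
tcp_pos: [0.4537, -0.1991, 0.0246]
ee_rot: [[-0.907, 0.42, -0.002], [0.42, 0.907, 0.001], [0.002, -0.0, -1.0]]
wrist_force: [0.3, 0.2, -4.1]
gripper_width: 0.271
gripper_force: 29.9
```

step_arm(targets="0 0 0 -6;0 0 0 -6;0 0 0 -6;0.1 1 0 0;0.2 1.5 0 0;0.2 2 0 0;0.3 2.5 0 0;0.3 2.5 0 0;0.3 2.5 0 0;0.2 1.5 0 0;0 0 0 0;0 0 0 0")

```text
time_s: 18.07
tcp_pos: [0.456, -0.0623, 0.0251]
ee_rot: [[-0.993, 0.118, 0.0], [0.118, 0.993, 0.0], [-0.0, 0.0, -1.0]]
wrist_force: [0.2, -0.3, -4.4]
gripper_width: 0.271
gripper_force: 29.9
```

Run:
```python
from fix import *
w=snap('wrist','wr8'); s=sense(); print(s['tcp_pos'],s['wrist_force'],s['gripper_width'],s['ee_rot'][:,0])
print(proj(w,pl([516,-40,-6.8],np.array([[-.07,-.045,.014],[-.07,.045,.014],[.03,-.045,.014],[.03,.045,.014]]))).round())
```

```text
[ 0.45587503 -0.06298824  0.02500727] [ 0.01940503 -0.77465003 -4.09583026] 0.27072378482091425 [-9.92937086e-01  1.18642048e-01  8.30266559e-05]
[[289. 203.]
 [429. 203.]
 [292. 336.]
 [417. 336.]]
```

Run:
```python
from h import *
w=load('wr8'); f=cv2.GaussianBlur(cv2.cvtColor(w['frame'],cv2.COLOR_BGR2GRAY).astype(np.float32),(0,0),1)
gy=cv2.Sobel(f,5,0,1)
pts=[]
for u in range(340,428,4):
    v=185+np.argmax(np.abs(gy[185:226,u])); pts.append((u,int(v),int(gy[v,u])))
print(pts)
for u in (360,400): print(u,f[180:232,u].astype(int).tolist())
gx=cv2.Sobel(f,5,1,0)
for v in range(206,230,4): i=gx[v,400:460]; print(v,400+np.argmax(np.abs(i)),int(i[np.argmax(np.abs(i))]), 'L',255+np.argmax(np.abs(gx[v,255:300])),int(gx[v,255+np.argmax(np.abs(gx[v,255:300]))]))
```

```text
[(340, 193, -119), (344, 193, -121), (348, 193, -113), (352, 193, -119), (356, 193, -112), (360, 194, -106), (364, 194, -101), (368, 194, -113), (372, 194, -111), (376, 194, -96), (380, 194, -91), (384, 194, -89), (388, 194, -87), (392, 194, -97), (396, 194, -113), (400, 194, -123), (404, 194, -122), (408, 194, -126), (412, 194, -125), (416, 194, -119), (420, 194, -110), (424, 196, -85)]
360 [145, 141, 138, 129, 115, 106, 104, 104, 103, 104, 105, 108, 109, 102, 86, 75, 75, 78, 85, 98, 108, 116, 126, 131, 132, 131, 130, 124, 114, 109, 109, 108, 108, 108, 108, 108, 108, 108, 108, 108, 108, 109, 113, 120, 124, 125, 128, 129, 129, 129, 129, 129]
400 [114, 114, 114, 114, 114, 113, 113, 112, 112, 112, 112, 112, 111, 105, 89, 74, 73, 78, 84, 95, 105, 108, 108, 108, 108, 108, 108, 108, 108, 108, 107, 108, 108, 108, 108, 108, 107, 108, 107, 107, 107, 108, 113, 123, 128, 129, 129, 129, 129, 129, 127, 108]
206 459 253 L 295 59
210 459 236 L 295 58
214 458 256 L 295 61
218 458 231 L 295 64
222 457 261 L 295 100
226 457 240 L 295 215
```

Run:
```python
from h import *
w=load('wr8'); f=cv2.GaussianBlur(cv2.cvtColor(w['frame'],cv2.COLOR_BGR2GRAY).astype(np.float32),(0,0),1)
gy=cv2.Sobel(f,5,0,1)
def sub(u,lo,hi,sg):
    c=sg*gy[lo:hi,u]; i=np.argmax(c); a,b,d=c[i-1:i+2]; return lo+i+.5*(a-d)/(a-2*b+d)
for z,lo,hi,sg in ((0,189,198,-1),(.014,195,203,1)):
    P=np.array([at_z(w,(u,sub(u,lo,hi,sg)),z) for u in range(340,418,2)])
    k=np.polyfit(P[:,1],P[:,0],1); print(z,'x=%.4f*y+%.4f'%tuple(k),'yaw',-np.degrees(np.arctan(k[0])),P[0].round(4),P[-1].round(4))
print([round(float(x)) for x in f[197,410:440]])
```

```text
0 x=0.1268*y+0.4478 yaw -7.229333654700984 [ 0.4424 -0.0428  0.    ] [0.4489 0.0088 0.    ]
0.014 x=0.1229*y+0.4477 yaw -7.008128312668581 [ 0.4423 -0.0437  0.014 ] [0.4484 0.0047 0.014 ]
[78, 78, 78, 78, 78, 77, 77, 77, 77, 78, 78, 77, 78, 80, 86, 93, 101, 105, 106, 106, 105, 104, 104, 106, 108, 109, 111, 113, 114, 116]
```

step_arm(targets="0.2 0.8 0 0.3;0.3 1 0 0;0.25 1 0 0;0 0 0.5 0;0 0 1 0;0 0 1 0;0 0 0.7 0;0 0 0 0;0 0 0 0;0 0 0 0")

```text
time_s: 18.95
tcp_pos: [0.4521, -0.0346, -0.0066]
ee_rot: [[-0.992, 0.124, 0.001], [0.124, 0.992, 0.0], [-0.001, 0.0, -1.0]]
wrist_force: [0.8, 0.1, -4.1]
gripper_width: 0.272
gripper_force: 29.9
```

step_arm(targets="0 0 0.2 0;0 0 0.1 0;0 0 0 0;0 0 0 0;0 0 0 0")

```text
time_s: 19.37
tcp_pos: [0.4519, -0.0347, -0.0098]
ee_rot: [[-0.992, 0.124, 0.0], [0.124, 0.992, 0.0], [-0.0, 0.0, -1.0]]
wrist_force: [0.3, 0.2, -4.0]
gripper_width: 0.273
gripper_force: 29.9
```

step_arm(targets="0 0 0.1 0;0 0 0.1 0;0 0 0.1 0;0 0 0 0;0 0 0 0;0 0 0 0")

```text
time_s: 19.87
tcp_pos: [0.4519, -0.0346, -0.0129]
ee_rot: [[-0.992, 0.124, 0.0], [0.124, 0.992, 0.0], [-0.0, 0.0, -1.0]]
wrist_force: [-0.4, -0.4, -3.4]
gripper_width: 0.273
gripper_force: 29.9
```

step_arm(targets="0 0 0.1 0;0 0 0 0;0 0 0 0;0 0 0 0")

```text
time_s: 20.2
tcp_pos: [0.452, -0.0347, -0.0129]
ee_rot: [[-0.992, 0.123, 0.001], [0.123, 0.992, -0.0], [-0.001, -0.0, -1.0]]
wrist_force: [-2.1, 1.0, 6.5]
gripper_width: 0.272
gripper_force: 29.9
```

step_arm(targets="0 0 0.1 0;0 0 0 0;0 0 0 0;0 0 0 0")

```text
time_s: 20.53
tcp_pos: [0.4521, -0.0347, -0.013]
ee_rot: [[-0.992, 0.123, 0.001], [0.123, 0.992, -0.0], [-0.001, -0.0, -1.0]]
wrist_force: [-5.0, 0.8, 15.2]
gripper_width: 0.27
gripper_force: 29.9
```

Contact with the base. I'll ease the load and slide toward the plate.

step_arm(targets="0 0 -0.18 0;-0.2 0 0 0;-0.3 0 0 0;-0.4 0 0 0;-0.4 0 0 0;-0.3 0 0 0;0 0 0 0;0 0 0 0")

```text
time_s: 21.2
tcp_pos: [0.4692, -0.0366, -0.0129]
ee_rot: [[-0.992, 0.124, 0.003], [0.124, 0.992, 0.0], [-0.003, 0.001, -1.0]]
wrist_force: [0.8, -0.5, 1.8]
gripper_width: 0.272
gripper_force: 29.9
```

step_arm(targets="-0.3 0 0 0;-0.3 0 0 0;-0.3 0 0 0;-0.2 0 0 0;0 0 0 0;0 0 0 0;0 0 0 0")

```text
time_s: 21.78
tcp_pos: [0.4781, -0.0382, -0.0129]
ee_rot: [[-0.992, 0.124, -0.001], [0.124, 0.992, -0.0], [0.001, -0.0, -1.0]]
wrist_force: [-1.6, -0.0, 5.1]
gripper_width: 0.273
gripper_force: 29.9
```

step_arm(targets="-0.2 0 0 0;-0.2 0 0 0;-0.1 0 0 0;0 0 0 0;0 0 0 0;0 0 0 0")

```text
time_s: 22.28
tcp_pos: [0.482, -0.0389, -0.0129]
ee_rot: [[-0.992, 0.124, -0.003], [0.124, 0.992, -0.0], [0.003, -0.001, -1.0]]
wrist_force: [-4.1, -0.1, 7.7]
gripper_width: 0.272
gripper_force: 29.9
```

step_arm(targets="-0.1 0 0 0;-0.1 0 0 0;0 0 0 0;0 0 0 0;0 0 0 0")

```text
time_s: 22.7
tcp_pos: [0.4836, -0.0392, -0.0129]
ee_rot: [[-0.992, 0.124, -0.003], [0.124, 0.992, -0.001], [0.003, -0.001, -1.0]]
wrist_force: [-5.0, -0.8, 9.4]
gripper_width: 0.267
gripper_force: 29.9
```

step_arm(targets="-0.1 0 -0.02 0;-0.1 0 -0.02 0;0 0 0 0;0 0 0 0;0 0 0 0")

```text
time_s: 23.12
tcp_pos: [0.4855, -0.0395, -0.0129]
ee_rot: [[-0.992, 0.124, -0.004], [0.124, 0.992, -0.0], [0.004, -0.001, -1.0]]
wrist_force: [-4.9, -0.2, 6.6]
gripper_width: 0.271
gripper_force: 29.9
```

step_arm(targets="-0.1 0 0 0;-0.1 0 0 0;0 0 0 0;0 0 0 0;0 0 0 0")

```text
time_s: 23.53
tcp_pos: [0.4864, -0.0397, -0.0129]
ee_rot: [[-0.992, 0.124, -0.006], [0.124, 0.992, -0.001], [0.005, -0.001, -1.0]]
wrist_force: [-6.1, 1.0, 8.2]
gripper_width: 0.27
gripper_force: 29.9
```

step_arm(targets="-0.1 0 0 0;-0.1 0 0 0;0 0 0 0;0 0 0 0;0 0 0 0")

```text
time_s: 23.95
tcp_pos: [0.4864, -0.04, -0.0129]
ee_rot: [[-0.992, 0.125, -0.009], [0.125, 0.992, -0.001], [0.009, -0.002, -1.0]]
wrist_force: [-10.9, 3.8, 12.2]
gripper_width: 0.273
gripper_force: 30.0
```

```bash
cat > plate.py <<'E'
from fit import *
import sys
s=sense(); R=s['ee_rot']; t=s['tcp_pos']; print(t,s['wrist_force'].round(1),s['moment'].round(2))
for cam in ('scene','top'):
    d=snap(cam,sys.argv[1]+cam)
    p=(t[0]+.0085*.992,t[1]-.0085*.124,np.radians(-7.1))
    q,c=fit(d,[p[0]*1e3,p[1]*1e3,-7.1],.014); print(cam,'fit',q.round(1),c, 'nominal',np.round(np.array(p[:2])*1e3,1))
    f=d['frame'].mean(2)
    # profile along the square's x at several heights past blade face
    for off in (0,.02,-.02):
      for z in (.068,.060,.045,.03):
        P=[place(np.array([[.06+i*.002,off,z]]),p,.014)[0] for i in range(20)]
        uv=proj(d,np.array(P)).round().astype(int); print(cam,off,z,[int(f[v,u]) for u,v in uv])
E
python3 plate.py p1
```

```text
[ 0.48641336 -0.03995396 -0.01292934] [-10.9   3.8  12.2] [1.33 3.09 0.01]
scene fit [495.2 -35.5 -23. ] -84.26899719238281 nominal [494.8 -41. ]
scene 0 0.068 [158, 231, 222, 200, 212, 212, 241, 232, 205, 215, 215, 216, 216, 215, 216, 216, 214, 211, 212, 214]
scene 0 0.06 [118, 118, 118, 123, 173, 173, 240, 240, 208, 175, 171, 171, 172, 170, 175, 188, 188, 204, 210, 213]
scene 0 0.045 [118, 118, 118, 118, 129, 169, 243, 243, 246, 237, 199, 176, 176, 175, 173, 171, 174, 174, 182, 192]
scene 0 0.03 [118, 118, 119, 119, 117, 106, 145, 239, 239, 246, 245, 223, 144, 144, 125, 126, 120, 120, 120, 137]
scene 0.02 0.068 [195, 195, 200, 200, 195, 191, 191, 195, 201, 206, 212, 205, 207, 208, 208, 212, 212, 214, 214, 214]
scene 0.02 0.06 [194, 200, 200, 211, 242, 245, 245, 245, 233, 217, 218, 218, 218, 218, 217, 214, 214, 214, 213, 214]
scene 0.02 0.045 [119, 118, 118, 118, 118, 123, 173, 242, 240, 240, 208, 175, 171, 171, 172, 170, 175, 175, 188, 204]
scene 0.02 0.03 [117, 116, 118, 118, 118, 118, 135, 197, 243, 243, 246, 237, 199, 176, 172, 171, 173, 171, 171, 174]
scene -0.02 0.068 [118, 12
[... 1192 characters left out ...]
24]
top 0.02 0.045 [114, 119, 119, 122, 153, 153, 211, 241, 245, 243, 229, 201, 201, 194, 193, 191, 193, 201, 202, 217]
top 0.02 0.03 [115, 131, 143, 156, 140, 140, 167, 223, 243, 245, 239, 239, 217, 198, 193, 192, 192, 190, 192, 203]
top -0.02 0.068 [120, 120, 124, 151, 211, 243, 245, 240, 216, 216, 186, 179, 155, 166, 181, 197, 197, 210, 216, 218]
top -0.02 0.06 [124, 126, 130, 167, 167, 223, 243, 245, 240, 192, 154, 154, 148, 155, 166, 181, 204, 214, 214, 216]
top -0.02 0.045 [139, 133, 126, 129, 133, 178, 231, 244, 244, 233, 226, 175, 138, 128, 134, 154, 154, 200, 215, 216]
top -0.02 0.03 [147, 145, 138, 138, 131, 134, 187, 236, 245, 245, 243, 226, 179, 156, 145, 145, 150, 173, 200, 222]
```

Hard stop reached at the predicted corner. The bright top edge of the plate sits at square x 70-78 mm in both cameras, so it is upright against the blade. I'll trim the downward force a little and let it settle.

step_arm(targets="0 0 -0.03 0;0 0 0 0;0 0 0 0;0 0 0 0;0 0 0 0;0 0 0 0")

```text
time_s: 24.55
tcp_pos: [0.4864, -0.04, -0.0129]
ee_rot: [[-0.992, 0.125, -0.009], [0.125, 0.992, -0.001], [0.009, -0.002, -1.0]]
wrist_force: [-9.6, 4.8, 9.8]
gripper_width: 0.272
gripper_force: 30.0
```

step_arm(targets="0 0 0 0;0 0 0 0;0 0 0 0;0 0 0 0;0 0 0 0;0 0 0 0;0 0 0 0;0 0 0 0;0 0 0 0;0 0 0 0;0 0 0 0;0 0 0 0")

```text
time_s: 25.55
tcp_pos: [0.4864, -0.0399, -0.0129]
ee_rot: [[-0.992, 0.125, -0.009], [0.125, 0.992, -0.001], [0.009, -0.002, -1.0]]
wrist_force: [-8.9, 4.3, 10.3]
gripper_width: 0.277
gripper_force: 30.0
```

step_arm(targets="-0.02 0.05 0 0;0 0 0 0;0 0 0 0;0 0 0 0;0 0 0 0;0 0 0 0;0 0 0 0;0 0 0 0")

```text
time_s: 26.22
tcp_pos: [0.4864, -0.04, -0.0129]
ee_rot: [[-0.992, 0.125, -0.01], [0.125, 0.992, -0.001], [0.01, -0.003, -1.0]]
wrist_force: [-9.9, 1.8, 10.8]
gripper_width: 0.277
gripper_force: 30.0
```

Run:
```python
from h import *
s=sense(); t=s['tcp_pos']; print(t,s['wrist_force'].round(1),s['joint_velocities'].round(2))
ux=np.array([.9923,-.1236,0]); uy=np.array([.1236,.9923,0]); h=np.r_[t[:2],0]+.0785*ux; print('heel',h)
for cam in ('scene','top'):
    d=snap(cam,'f'+cam); g=cv2.cvtColor(d['frame'],cv2.COLOR_BGR2GRAY).astype(np.float32)
    for off in (-.025,-.018,.018,.025):
        X=np.arange(-.02,.03,.0005); uv=proj(d,np.array([h+x*ux+off*uy+[0,0,.068] for x in X])).astype(np.float32)
        p=cv2.remap(g,uv[None,:,0],uv[None,:,1],cv2.INTER_LINEAR)[0]; dp=np.gradient(cv2.GaussianBlur(p[None],(0,0),2)[0]); print(cam,off,'front edge mm',(X[dp.argmax()]*1e3).round(1),'rear',(X[dp.argmin()]*1e3).round(1))
```

```text
[ 0.48635409 -0.03996274 -0.01293632] [-9.9  1.8 10.8] [-0.05  0.03 -0.01 -0.07 -0.1   0.03]
heel [ 0.56424964 -0.04966534  0.        ]
scene -0.025 front edge mm -1.0 rear 8.0
scene -0.018 front edge mm -1.5 rear 8.0
scene 0.018 front edge mm 3.0 rear 8.5
scene 0.025 front edge mm -2.0 rear 7.5
top -0.025 front edge mm -1.0 rear 9.0
top -0.018 front edge mm -1.0 rear 10.0
top 0.018 front edge mm -1.0 rear 9.5
top 0.025 front edge mm -1.5 rear 7.5
```

The plate's top edge lies within about 1 mm of the heel plane, so it is upright and flat. The push is 10 N into the plate and 10.8 N down, and steady. Handing in.

```bash
python3 -c "
from station import r
print(r.finish_job())"
```

```text
the job is handed in; nothing more can be done
None
```

I pressed white, yellow and green in order, each fully down and up again with red untouched, then handed in holding the square in the fixture corner with the plate upright to within about 1 mm at its top edge, at about 11 N down and 10 N into the plate; no verdict came back.

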